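# Start the fixture's captive screw and hold its lever ready over the spigot

## Robot

A 6-joint arm with a two-finger parallel gripper is mounted at the origin on the work surface; the furniture and walls round the work are solid. World frame = base frame: x ahead of the robot, y to its left, z up, the work surface at z = 0. Lengths are in m, angles in rad, forces in N, time in s.
With the tool pointing down it reaches from about 0.35 to 0.975 m from the base axis. Payload 4.9 kg.
Tool frame: the origin (TCP) lies midway between the tips of the shut fingers; the grasp point (between the pads) lies 19 mm behind it; z points along the fingers, y is the line along which they close (so a half turn about z gives the same grasp; the last joint's range is limited). The gripper opens to 85 mm and grips with 20 to 120 N. Pads are 22 mm wide; open, the fingers measure 114 mm over their backs; the gripper's body (76 mm by 85 mm) begins 54 mm behind the grasp point. The pads swing forward as they close: fully open they stand 13 mm farther back than shut.
Start: joints at [1.098, 0.053, 1.613, -0, 1.476, -0.119], TCP at [0.217, 0.586, 0.231] pointing down, gripper open.
Joint ranges: [-3.01, 3.01], [-1.01, 2.22], [0.06, 2.58], [-1.02, 4.17], [0.09, 2.62], [-3.14, 3.14]. Speed limits (rad/s): [2.57, 2.57, 3.14, 3.14, 3.14, 3.14].

## Interface

Orientations are given as a rotation vector (axis times angle).
In Python, from station import ctrl gives the robot as it stands. The module is installed in compiled form; this text tells all that it offers.
- The arm moves only by the shell command python3 -m handwheel 'ROWS' [OPENING] [FORCE]. ROWS is JSON, a list of rows, each a list of 2 entries, a list of its own where there are three numbers: the shift along the tool's x, y, z in cm, then the turn, a rotation vector about the tool's x, y, z in rad. In form: [[[tx, ty, tz], [ax, ay, az]], ...]. A call has 1 to 5 rows; each row is the pose to reach, as a shift and turn from the pose commanded when the call began, along the tool's axes at that moment; what a row does not reach only later rows make up. A row lasts 1/8 s, in which the tool goes at most 62.5 mm and 10.7 degrees, less where a joint would pass 70% of its speed; a pose out of reach is approached as far as the arm can. A call with a gripper value outside its range is refused whole. OPENING is the gripper's target within -1 to 1 (shut at 1, half-way at 0, fully open at -1), set as the call begins (- or left out, the last holds). The fingers move at their own pace and stop on an object; FORCE is the grip in N (left out, the last holds). Time passes only in rows, so rows that repeat a pose let the fingers close. It gives the time, the measured TCP pose, the force, the opening and the grip force at its end, in the units of the state.
- ctrl.get_obs(): the state, without advancing time (a new reading comes with each control period).
- ctrl.get_image(name): name is "side" or "top"; returns the picture (384x512x3 uint8, blue, green, red); there is no depth.
- ctrl.calibration(name): a dict with "fx", "fy", "cx", "cy" (pixels), "R" (3x3) and "t" (3): a world point X has camera coordinates R X + t. Camera axes: x right, y down, z forward; pixel columns grow to the right and rows downward; lengths in m; the calibration is good to about 2 mm. A picture is of the moment at which its call begins. calibration takes no time and is no camera call.
- ctrl.finish_job(): hands the job in; it is judged then, once.
Trained networks look in the newest picture that a camera, given by its name, has taken for a name from the list of things; names that differ only in an ending like _2 or _b are one class to them, and where a whole thing is asked for, a point or a joint stands for the part that bears it (a point fixed in the world has none). Each returns a list of dicts, best first, with "score" (0 to 1); they miss things now and then, are a little off and sometimes report something else, mostly with a low value. They report only what shows in the picture. A call takes as long as a camera call.
- ctrl.look_for(camera, query): "position" ([column, row] in pixels, amid what is visible of it).
- ctrl.landmark_of(camera, query): "position" ([column, row] in pixels: a listed point, or the origin of a listed thing).
The state is a dict: "t": time; "q": joint angles; "dq": joint speeds; "effort": joint torques, N m; "tool_pos": TCP position; "tool_rot": TCP orientation; "contact_force": force on the tool from outside, world axes, zero at the start; "wrist_torque": the same for the moment, N m; "opening": finger opening in m; "grip_force": force on a finger pad.
Only numpy, scipy, OpenCV 4.12 (cv2) and the standard library are available. Lean on these libraries where they do the work, as an engineer would, in place of code of your own. Each camera call takes 0.05 s, during which the arm holds its last target. There are 200 camera calls.

## Task

Push the fixture's black wing screw fully down, then turn it clockwise to its stop so that the wing lies along the base plate, and let go. Next pick up the loose steel lever by its arm at the balance point and hold it level and still over the fixture, its hole centred over the spigot and its arm over the forked rest, a few centimetres above them and touching neither. Finish while holding it there, and leave the whetstone and the small green-grey slab where they are.

Things in the scene. Friction and masses are not known exactly. Their poses are not given: they have to be found in the camera images.
- fixture: Fixed aluminium base plate, 66 (x) x 245 (y) x 12 mm; origin at table height (plate spans y -125 to +119 mm). On its line x = 0: forked rest at y = -95 mm (block 48 x 24, notch 28 wide, cheeks 51 high), steel shoulder at y = +10 (36 across, 30 high) with a spigot 14 mm across, black wing screw at y = +85.
- spigot_top (a point): Centre of the top of the fixture's spigot, 55 mm above the table.
- rest_notch (a point): Middle of the notch floor of the fixture's forked rest, 30 mm above the table, 105 mm from the spigot axis.
- wing_mid (a point): Middle of the screw's black wing grip, on the screw axis. The wing is 44 mm long (point x), 14 mm thick (point y; grip across this), 22 mm high (11 mm below to 11 above this point); below it a collar 30 mm across, 9 mm high. The point is 54 mm above the table before pushing, 48 after. The point turns with the wing, z up.
- screw_push (a joint): How far the wing screw is pushed down, m: 0 up (as it starts) to 0.006 fully down at a stop. Stiff sliding fit: about 4 N moves it, no spring, it stays where it is left. Down counts from 0.0045.
- screw_turn (a joint): Turn of the wing screw, rad, positive clockwise seen from above: 0 wing across the plate (along its x), 1.571 wing along the plate, at a stop. Starts between 0 and 0.3; friction 0.06 N m, stays where it is left. Turned counts from 1.3; it must be down before it is turned past 0.8.
- lever: Loose cast steel lever, 0.4 to 0.65 kg, lying flat. Origin on the hole axis of its boss at the underside; x along the arm, z up. Boss 52 mm across, 34 high, hole 20 across; arm 18 mm wide (y), 22 high, underside level with the boss's, from x = 34 mm (after a 26 mm wide gusset) to x = 175, where a round end 26 across has an upright stem and black ball, to 56 mm height.
- lever_balance (a point): Balance point (centre of mass along the arm): on the arm's centre line, 60 mm from the boss's hole axis, 11 mm above the underside (half the arm's height). The fingers must hold the arm within 20 mm of it along the arm.
- lever_bore (a point): Centre of the boss's hole at the underside of the lever (the lever's origin).
- lever_end (a point): Point on the arm's underside 105 mm from the hole axis, the part of the arm that belongs over the forked rest.
- whetstone: Grey whetstone, 50 x 88 x 21 mm; a bystander, leave it. Origin under its centre.
- slab: Flat green-grey stone slab, 58 x 102 x 14 mm; a bystander, leave it. Origin under its centre.

How it is judged:
By the outcome, as a careful person would: the job done as asked, in the order asked, and still so for the second after the job is handed in, while the arm keeps its last pose, push and grip.
It also fails if it takes over 51 s, if anything falls off the work surface, if the arm or the gripper's body presses on something with over 40 N, if the wrist force passes 120 N, or if a joint passes its speed limit or range.

## Working session

There is one attempt and no reset: what is moved stays moved. The work goes in short steps, Python scripts to look and compute and a shell command to move; the robot and the scene stay as the last step left them, time stands still between calls to the robot, and variables do not carry over. Pictures are saved under pics/ and viewed, at most 10 in all, crops included, and the job is handed in when it is done.

```bash
mkdir -p pics; cat > h.py <<'E'
import numpy as np, cv2
from station import ctrl
from scipy.spatial.transform import Rotation as Ro
from scipy.optimize import least_squares
def P(c): 
    k=ctrl.calibration(c); K=np.array([[k['fx'],0,k['cx']],[0,k['fy'],k['cy']],[0,0,1]]); return K@np.c_[np.array(k['R']),np.array(k['t'])]
def proj(c,X):
    p=P(c)@np.r_[X,1]; return p[:2]/p[2]
def tri(a,b):
    X=cv2.triangulatePoints(P('side'),P('top'),np.array(a,float),np.array(b,float)).ravel(); X=X[:3]/X[3]
    return X, np.linalg.norm(proj('side',X)-a)+np.linalg.norm(proj('top',X)-b)
def onz(c,p,z):
    M=P(c); A=np.c_[M[:,0],M[:,1],-np.r_[p,1]]; s=np.linalg.solve(A,-(M[:,2]*z+M[:,3])); return s[:2]
def tool(X): # world point -> shift in tool axes, cm
    o=ctrl.get_obs(); return Ro.from_rotvec(o['tool_rot']).inv().apply(np.array(X)-o['tool_pos'])*100
E
python3 - <<'E'
from h import *
np.set_printoptions(precision=4,suppress=True)
for c in ('side','top'): cv2.imwrite(f'pics/{c}0.png',cv2.resize(ctrl.get_image(c),(768,576)))
for n in ['spigot_top','rest_notch','wing_mid','lever_bore','lever_balance','lever_end','whetstone','slab']:
    s=ctrl.landmark_of('side',n); t=ctrl.landmark_of('top',n)
    print(n,[(np.round(d['position'],1),round(d['score'],2)) for d in s[:2]],[(np.round(d['position'],1),round(d['score'],2)) for d in t[:2]])
    if s and t: print('   ',*tri(s[0]['position'],t[0]['position']))
o=ctrl.get_obs(); print({k:np.round(v,4) for k,v in o.items()})
print(Ro.from_rotvec(o['tool_rot']).as_matrix())
E
```

```text
spigot_top [(array([203.9, 163. ]), 0.83), (array([249.9, 227.4]), 0.39)] [(array([177.5, 195.6]), 0.82), (array([216.4, 205.9]), 0.27)]
    [0.476  0.0745 0.0471] 3.259803361937179
rest_notch [(array([213.6, 185.2]), 0.93)] [(array([211.8, 206.3]), 0.95), (array([356. , 154.9]), 0.36)]
    [ 0.4471 -0.028   0.0286] 6.12305211932657
wing_mid [] [(array([155.8, 184.5]), 0.45)]
lever_bore [(array([229.3, 245.6]), 0.79)] [(array([292.8, 230.9]), 0.65), (array([211.2, 204.7]), 0.61)]
    [ 0.363  -0.27    0.0056] 1.9927593072264418
lever_balance [(array([251.2, 234.3]), 0.83)] [(array([287.5, 210.2]), 0.76)]
    [ 0.4275 -0.256   0.0056] 2.5773025616345278
lever_end [(array([266.3, 232. ]), 0.61), (array([193.6, 209.3]), 0.57)] [(array([285.4, 193.9]), 0.73)]
    [ 0.4765 -0.25   -0.0072] 0.13242992427551126
whetstone [(array([365.2, 264.5]), 0.63)] [(array([355.7, 158.3]), 0.88)]
    [ 0.5821 -0.4714 -0.0049] 1.5045326997336055
slab [(array([191.7, 213.3]), 0.66)] [(array([236.7, 233.3]), 0.88)]
    [ 0.3572 -0.0975  0.0055] 0.3462328378289715
{'t': np.float64(0.9), 'q': array([ 1.098 ,  0.0527,  1.6129, -0.    ,  1.476 , -0.119 ]), 'dq': array([-0.0005,  0.0004,  0.0024,  0.0017, -0.0008,  0.0014]), 'effort': array([  0.0009, -39.3692, -37.0464,  -0.0002,   0.0007,   0.    ]), 'tool_pos': array([0.2165, 0.5863, 0.2313]), 'tool_rot': array([0.5528, 3.0925, 0.    ]), 'contact_force': array([-0.0985,  0.2943, -0.1057]), 'wrist_torque': array([-0.0165, -0.0092, -0.0076]), 'grip_force': np.float64(0.0), 'opening': np.float64(0.0852)}
[[-0.9381  0.3465  0.    ]
 [ 0.3465  0.9381  0.    ]
 [-0.      0.     -1.    ]]
```

View pics/side0.png

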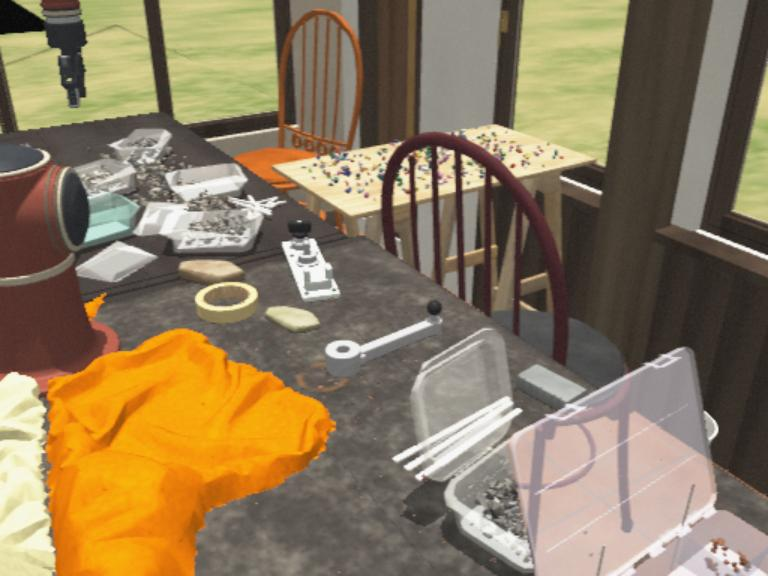

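View pics/top0.png

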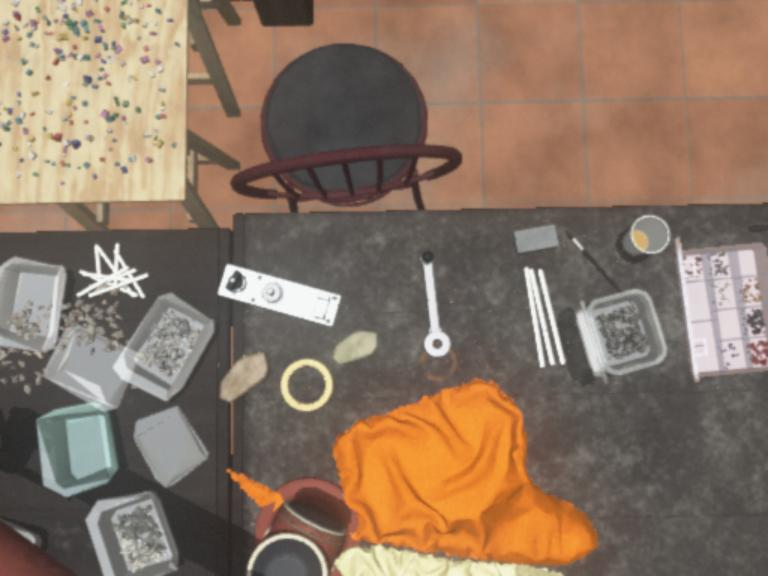

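The side view shows the fixture at about (310,265), screw (298,228), and the lever's boss at (343,353) with its ball at (435,307). In the top view the screw is at (236,281), the spigot at (272,292), the lever's boss at (436,343) and its ball at (428,257). Next I'll zoom in and fit the poses.

```bash
python3 - <<'E'
from h import *
np.set_printoptions(precision=4,suppress=True)
def fit(pts,x0,heights):
    # pts: (cam,pix,local xyz,weight)
    f=lambda v: np.concatenate([w*(proj(c,np.r_[v[:2]+[np.cos(v[2])*l[0]-np.sin(v[2])*l[1],np.sin(v[2])*l[0]+np.cos(v[2])*l[1]],l[2]+v[3]])-p) for c,p,l,w in pts]+[[v[3]*heights]])
    r=least_squares(f,x0,loss='soft_l1'); return r.x,r.fun
F={'spigot_top':(0,.010,.055),'rest_notch':(0,-.095,.030),'wing_mid':(0,.085,.054)}
L={'lever_bore':(0,0,0),'lever_balance':(.06,0,.011),'lever_end':(.105,0,0)}
im={c:ctrl.get_image(c) for c in ('side','top')}
for D,x0 in((F,[.47,.065,.28,0]),(L,[.363,-.27,.2,0])):
    pts=[]
    for n,l in D.items():
        for c in im:
            d=ctrl.landmark_of(c,n)
            if d: pts.append((c,np.array(d[0]['position']),l,d[0]['score']))
    v,r=fit(pts,x0,0); print(v,r)
    v,r=fit(pts,x0,1e4); print(v)
def crop(c,x,y,w,h): return cv2.resize(im[c][y:y+h,x:x+w],(400,300),interpolation=cv2.INTER_CUBIC)
A=np.vstack([np.hstack([crop('side',170,130,80,60+0),crop('side',210,190,96,72)]),np.hstack([crop('top',136,162,100,75),crop('top',250,162,100,75)])])
cv2.imwrite('pics/z.png',A)
E
```

```text
[ 0.479   0.0583 -0.3378  0.0061] [-1.3176  0.1974  0.4242 -0.8559 -0.5689  0.4196  0.4875 -1.4592  0.1067
 -1.153  -0.4267  0.0573  0.    ]
[ 0.4804  0.0607 -0.337   0.    ]
[ 0.3707 -0.2653  0.0826  0.0004] [ 0.3308 -0.2483 -1.2791 -0.5284  0.4683  0.9582  1.5574 -0.6757 -1.2205
 -0.4102  0.2291  1.0525  0.    ]
[ 0.3708 -0.265   0.0819  0.    ]
```

View pics/z.png

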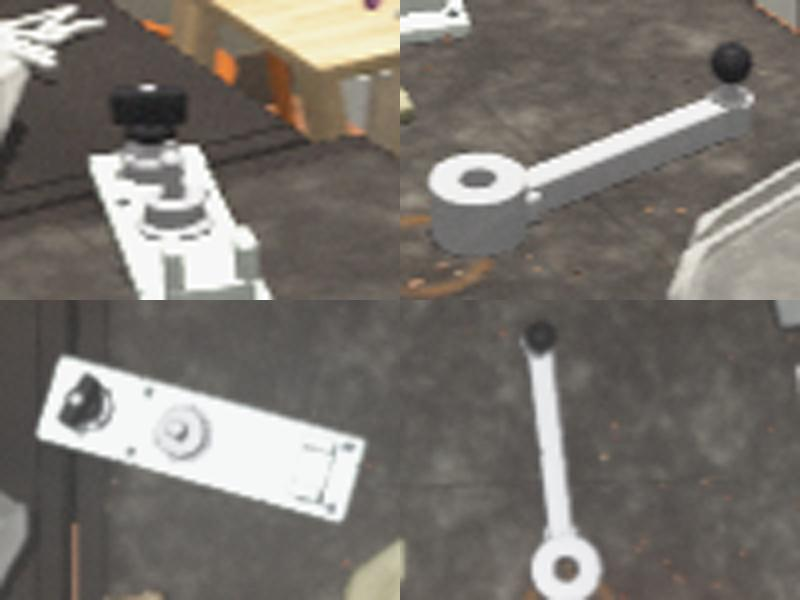

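The zoom shows the wing at (82,402) in the fixture top crop, about 0.2 rad clockwise from across the plate. The spigot tip is at (178,430), the plate corners are sharp, and the lever's hole is at (567,570) with its ball at (540,336). I'll fit both poses to these points.

```bash
cat >> h.py <<'E'
def T(q): return np.array([136+q[0]/4,162+(q[1]-300)/4])
def T2(q): return np.array([250+(q[0]-400)/4,162+(q[1]-300)/4])
def S(q): return np.array([170+q[0]/5,130+q[1]/5])
def S2(q): return np.array([210+(q[0]-400)/4.1667,190+q[1]/4.1667])
def W(v,l): c,s=np.cos(v[2]),np.sin(v[2]); return np.array([v[0]+c*l[0]-s*l[1],v[1]+s*l[0]+c*l[1],l[2]])
def fit2(pts,x0):
    f=lambda v: np.concatenate([proj(c,W(v,l))-p for c,p,l in pts])
    r=least_squares(f,x0,loss='soft_l1'); return r.x,r.fun
E
python3 - <<'E'
from h import *
np.set_printoptions(precision=3,suppress=True)
z=.012
# plate corners: image up = +x, left = +y
FT=[('top',T((62,355)),(.033,.119,z)),('top',T((366,439)),(.033,-.125,z)),('top',T((342,521)),(-.033,-.125,z)),('top',T((37,436)),(-.033,.119,z)),('top',T((178,430)),(0,.01,.055)),('top',T((82,402)),(0,.085,.06))]
FS=[('side',S((90,155)),(-.033,.119,z)),('side',S((203,147)),(.033,.119,z)),('side',S((172,155)),(0,.01,.055)),('side',S((149,104)),(0,.085,.054))]
for n,p in(('top',FT),('side',FS),('both',FT+FS)):
    v,r=fit2(p,[.48,.06,-.3]); print(n,v,'\n',r.reshape(-1,2).round(1).tolist())
print('wing',W(v,(0,.085,.054)),'spig',W(v,(0,.01,.055)))
LT=[('top',T2((567,570)),(0,0,.034)),('top',T2((540,336)),(.175,0,.045)),('top',T2((560,530)),(.034,0,.022))]
LS=[('side',S2((478,178)),(0,0,.034)),('side',S2((732,62)),(.175,0,.045))]
for n,p in(('top',LT),('side',LS),('both',LT+LS)):
    v,r=fit2(p,[.37,-.265,.08]); print(n,v,'\n',r.reshape(-1,2).round(1).tolist())
print('bal',W(v,(.06,0,.011)))
print('tri: spigot',tri(S((172,155)),T((178,430))),'hole',tri(S2((478,178)),T2((567,570))),'ball',tri(S2((732,62)),T2((540,336))),'wing',tri(S((149,104)),T((82,402))))
# wing direction
a,b=onz('top',T((95,375)),.065),onz('top',T((68,427)),.065); print('wing dir',a-b,np.degrees(np.arctan2(*(a-b)[::-1])),np.linalg.norm(a-b))
E
```

```text
top [ 0.473  0.057 -0.29 ] 
 [[0.2, 0.2], [0.2, 0.1], [0.3, 0.3], [0.2, 0.4], [-0.3, -0.6], [-0.7, -0.5]]
side [ 0.476  0.059 -0.316] 
 [[0.3, 0.0], [-0.5, -0.5], [-0.2, 0.1], [0.4, 0.5]]
both [ 0.474  0.057 -0.3  ] 
 [[0.5, -0.7], [0.3, 0.0], [0.2, 0.2], [0.3, -0.5], [-0.2, -1.2], [-0.5, -1.3], [-0.7, 0.5], [-1.5, -0.2], [-0.6, 0.4], [-0.4, 0.8]]
wing [0.499 0.138 0.054] spig [0.477 0.067 0.055]
top [ 0.364 -0.263  0.091] 
 [[-0.1, 0.1], [0.0, 0.7], [0.1, -0.9]]
side [ 0.369 -0.264  0.088] 
 [[0.0, -0.0], [-0.0, 0.1]]
both [ 0.366 -0.264  0.088] 
 [[0.0, -0.8], [0.3, -0.2], [0.2, -1.8], [-0.9, 0.3], [-0.9, 0.4]]
bal [ 0.426 -0.259  0.011]
tri: spigot (array([0.476, 0.065, 0.057]), np.float64(1.627311430520903)) hole (array([ 0.366, -0.265,  0.035]), np.float64(1.6963259668616555)) ball (array([ 0.541, -0.248,  0.045]), np.float64(1.228711327763473)) wing (array([0.498, 0.136, 0.057]), np.float64(1.3478746999241644))
wing dir [ 0.038 -0.02 ] -27.31142522270779 0.04329093765306489
```

```bash
cat >> h.py <<'E'
def go(X,ydir): # print shift (cm) and z-turn to bring TCP to X, tool y at world angle ydir (deg, mod 180)
    o=ctrl.get_obs(); R=Ro.from_rotvec(o['tool_rot']).as_matrix(); a=np.degrees(np.arctan2(R[1,1],R[0,1]))
    d=(a-ydir+90)%180-90
    # level correction too
    rv=Ro.from_matrix(R.T@np.c_[[np.sin(np.radians(a-d)),-np.cos(np.radians(a-d)),0],[np.cos(np.radians(a-d)),np.sin(np.radians(a-d)),0],[0,0,-1]]).as_rotvec()
    print('t',o['t'].round(2),'pos',o['tool_pos'].round(4),'yang',a.round(1),'shift',(R.T@(np.array(X)-o['tool_pos'])*100).round(2),'turn',rv.round(3),'F',o['contact_force'].round(1),'Tq',o['wrist_torque'].round(2),'open',o['opening'].round(4),'grip',o['grip_force'].round(1),'q',o['q'].round(2))
E
python3 -m handwheel '[[[-42,-32.4,5],[0,0,0.12]],[[-42,-32.4,5],[0,0,0.12]],[[-42,-32.4,5],[0,0,0.12]],[[-42,-32.4,5],[0,0,0.12]],[[-42,-32.4,5],[0,0,0.12]]]' 0
python3 -c "
from h import *
go([.499,.137,.10],63)"
```

```text
t: 2.22
tool_pos: [0.3826, 0.321, 0.2021]
tool_rot: [0.737, 3.053, 0.001]
contact_force: [0.6, -0.0, 0.6]
opening: 0.0429
grip_force: 0.0Traceback (most recent call last):
  File "<string>", line 3, in <module>
    go([.499,.137,.10],63)
    ~~^^^^^^^^^^^^^^^^^^^^
  File "h.py", line 28, in go
    rv=Ro.from_matrix(R.T@np.c_[[np.sin(np.radians(a-d)),-np.cos(np.radians(a-d)),0],[np.cos(np.radians(a-d)),np.sin(np.radians(a-d)),0],[0,0,-1]]).as_rotvec()
       ~~~~~~~~~~~~~~^^^^^^^^^^^^^^^^^^^^^^^^^^^^^^^^^^^^^^^^^^^^^^^^^^^^^^^^^^^^^^^^^^^^^^^^^^^^^^^^^^^^^^^^^^^^^^^^^^^^^^^^^^^^^^^^^^^^^^^^^^^^^^
  File "scipy/spatial/transform/_rotation.pyx", line 1143, in scipy.spatial.transform._rotation.Rotation.from_matrix
ValueError: Non-positive determinant (left-handed or null coordinate frame) in rotation matrix 0: [[-9.99997367e-01  2.18998834e-03  6.84924097e-04]
 [ 2.18933096e-03  9.99997144e-01 -9.59069247e-04]
 [ 6.87022491e-04  9.57567196e-04  9.99999306e-01]].
```

```bash
sed -i 's/np.c_\[\[np.sin(np.radians(a-d)),-np.cos/np.c_[[-np.sin(np.radians(a-d)),np.cos/' h.py
python3 -c "
from h import *
go([.499,.137,.10],63)"
```

```text
Traceback (most recent call last):
  File "h.py", line 29, in go
    print('t',o['t'].round(2),'pos',o['tool_pos'].round(4),'yang',a.round(1),'shift',(R.T@(np.array(X)-o['tool_pos'])*100).round(2),'turn',rv.round(3),'F',o['contact_force'].round(1),'Tq',o['wrist_torque'].round(2),'open',o['opening'].round(4),'grip',o['grip_force'].round(1),'q',o['q'].round(2))
              ^^^^^^^^^^^^
AttributeError: 'float' object has no attribute 'round'
```

```bash
sed -i "s/o=ctrl.get_obs(); R=/o={k:np.array(v) for k,v in ctrl.get_obs().items()}; R=/" h.py
python3 -c "
from h import *
go([.499,.137,.10],63)"
```

```text
t 2.22 pos [0.3826 0.321  0.2021] yang 62.9 shift [-18.74 -11.08  10.22] turn [ 0.001  0.001 -0.002] F [ 0.6 -0.   0.6] Tq [ 0.   -0.07  0.03] open 0.0429 grip 0.0 q [ 0.55 -0.24  1.93 -0.    1.44 -0.55]
```

```bash
python3 -m handwheel '[[[-5,-3,2],[0,0,0]],[[-10,-6,4.5],[0,0,0]],[[-14.5,-8.5,7.5],[0,0,0]],[[-18.7,-11.1,10.2],[0,0,0]],[[-18.7,-11.1,10.2],[0,0,0]]]'
python3 - <<'E'
from h import *
go([.499,.137,.046],63)
im={c:ctrl.get_image(c) for c in ('side','top')}
def crop(c,x,y,w,h): return cv2.resize(im[c][y:y+h,x:x+w],(400,300),interpolation=cv2.INTER_CUBIC)
cv2.imwrite('pics/a.png',np.hstack([crop('side',160,110,80,60),crop('top',120,150,80,60)]))
E
```

```text
t: 2.85
tool_pos: [0.497, 0.1358, 0.0975]
tool_rot: [-0.744, -3.048, 0.003]
contact_force: [-0.4, -0.4, -0.3]
opening: 0.0426
grip_force: 0.0
t 2.85 pos [0.497  0.1358 0.0975] yang 62.6 shift [-0.14  0.21  5.15] turn [-0.003 -0.004 -0.007] F [-0.4 -0.4 -0.3] Tq [0.02 0.06 0.06] open 0.0426 grip 0.0 q [ 0.12 -0.08  1.98 -0.    1.25 -0.97]
```

View pics/a.png

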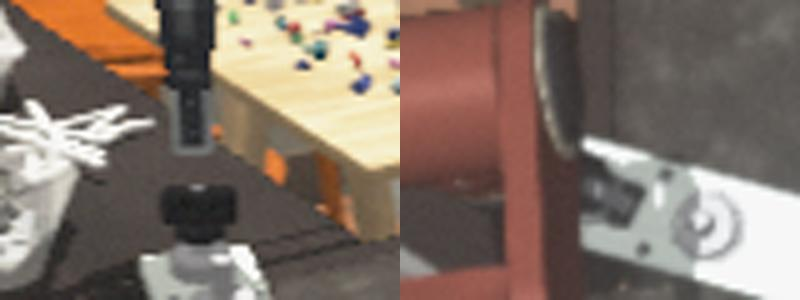

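The side crop shows the near finger at (192,150) above the wing at (199,210). I'll check how much of that offset is parallax.

```bash
python3 - <<'E'
from h import *
o=ctrl.get_obs(); R=Ro.from_rotvec(o['tool_rot']).as_matrix(); p=np.array(o['tool_pos'])
f=lambda X:((proj('side',X)-[160,110])*5).round(1)
for s in(-1,1):
  for off in (.0215,.036): print(s,off,f(p+s*off*R[:,1]-R[:,2]*.006))
print('wing mid',f(np.array([.499,.137,.054])),'wing top',f(np.array([.499,.137,.065])))
print('dcol/dx 1cm',f(np.array([.509,.137,.054])),f(np.array([.499,.147,.054])))
E
```

```text
-1 0.0215 [189.1 138.3]
-1 0.036 [188.8 147.7]
1 0.0215 [190.2 111.5]
1 0.036 [190.6 102.7]
wing mid [197.6 209. ] wing top [196.6 191.4]
dcol/dx 1cm [213.  205.4] [189.9 203.4]
```

```bash
python3 -m handwheel '[[[0,0.1,1.5],[0,0,0]],[[0,0.1,3],[0,0,0]],[[0,0.1,4.5],[0,0,0]],[[0,0.1,4.7],[0,0,0]],[[0,0.1,4.7],[0,0,0]]]'
python3 -c "
from h import *
go([.499,.137,.046],63)"
```

```text
t: 3.58
tool_pos: [0.4978, 0.1396, 0.0527]
tool_rot: [-0.737, -3.054, 0.0]
contact_force: [0.4, 0.3, -0.3]
opening: 0.0428
grip_force: 0.0
t 3.58 pos [0.4978 0.1396 0.0527] yang 62.9 shift [-0.22 -0.17  0.67] turn [-0.    -0.    -0.002] F [ 0.4  0.3 -0.3] Tq [ 0.01 -0.02 -0.04] open 0.0428 grip 0.0 q [ 0.13 -0.02  2.   -0.    1.16 -0.97]
```

```bash
python3 -m handwheel '[[[-0.2,-0.17,0.6],[0,0,0]],[[-0.2,-0.17,0.6],[0,0,0]]]'
python3 -m handwheel '[[[0,0,0],[0,0,0]],[[0,0,0],[0,0,0]],[[0,0,0],[0,0,0]],[[0,0,0],[0,0,0]],[[0,0,0],[0,0,0]]]' 1 40
python3 -c "
from h import *
go([.499,.137,.046],63)"
```

```text
t: 3.82
tool_pos: [0.4989, 0.1368, 0.0468]
tool_rot: [-0.738, -3.053, 0.0]
contact_force: [-1.4, 0.2, -0.6]
opening: 0.0426
grip_force: 0.0
t: 4.45
tool_pos: [0.5003, 0.1397, 0.0478]
tool_rot: [0.738, 3.051, 0.011]
contact_force: [3.2, 10.2, -1.2]
opening: 0.0127
grip_force: 44.1
t 4.45 pos [0.5003 0.1397 0.0478] yang 62.8 shift [-0.01 -0.3   0.18] turn [ 0.007  0.001 -0.003] F [ 3.2 10.2 -1.2] Tq [ 1.55 -0.43 -0.08] open 0.0127 grip 44.1 q [ 0.13 -0.01  2.    0.01  1.14 -0.97]
```

```bash
python3 -m handwheel '[[[0,0.3,0],[0,0,0]],[[0,0.32,0.3],[0,0,0]],[[0,0.32,0.7],[0,0,0]],[[0,0.32,1.0],[0,0,0]],[[0,0.32,1.0],[0,0,0]]]'
python3 -c "
from h import *
go([.499,.137,.046],63)"
```

```text
t: 5.08
tool_pos: [0.501, 0.1404, 0.0412]
tool_rot: [-0.737, -3.052, -0.001]
contact_force: [-15.6, 0.5, 29.4]
opening: 0.0128
grip_force: 48.6
t 5.08 pos [0.501  0.1404 0.0412] yang 62.8 shift [ 0.03 -0.4  -0.48] turn [-0.    -0.002 -0.003] F [-15.6   0.5  29.4] Tq [0.08 2.67 0.01] open 0.0128 grip 48.6 q [ 0.13  0.01  2.    0.    1.14 -0.97]
```

```bash
python3 -m handwheel '[[[0,0,-0.2],[0,0,0.05]],[[0,0,-0.2],[0,0,0.2]],[[0,0,-0.2],[0,0,0.35]],[[0,0,-0.2],[0,0,0.5]],[[0,0,-0.2],[0,0,0.65]]]'
python3 -c "
from h import *
go([.501,.1404,.0412],-17)"
```

```text
t: 5.7
tool_pos: [0.5006, 0.1401, 0.0414]
tool_rot: [-1.679, -2.653, 0.001]
contact_force: [-10.5, -0.1, 19.1]
opening: 0.0135
grip_force: 47.2
t 5.7 pos [0.5006 0.1401 0.0414] yang 25.3 shift [0.01 0.05 0.02] turn [-0.001 -0.001  0.739] F [-10.5  -0.1  19.1] Tq [0.08 1.85 0.04] open 0.0135 grip 47.2 q [ 0.13  0.    2.    0.    1.14 -0.31]
```

```bash
python3 -m handwheel '[[[0,0,0],[0,0,0.17]],[[0,0,0],[0,0,0.34]],[[0,0,0],[0,0,0.51]],[[0,0,0],[0,0,0.66]],[[0,0,0],[0,0,0.76]]]'
python3 -c "
from h import *
go([.501,.1404,.0412],-17)"
```

```text
t: 6.32
tool_pos: [0.5001, 0.1401, 0.0413]
tool_rot: [-2.542, -1.843, 0.003]
contact_force: [-11.8, 0.6, 20.2]
opening: 0.0127
grip_force: 47.6
t 6.32 pos [0.5001 0.1401 0.0413] yang -18.1 shift [0.06 0.07 0.01] turn [-0.003  0.001 -0.019] F [-11.8   0.6  20.2] Tq [0.05 2.14 0.47] open 0.0127 grip 47.6 q [0.13 0.   2.   0.   1.14 0.45]
```

```bash
python3 -m handwheel '[[[0,0,-0.2],[0,0,0.02]],[[0,0,-0.22],[0,0,0.02]]]'
python3 -c "
from h import *
go([.501,.1404,.0412],-17)"
python3 -m handwheel '[[[0,0,0],[0,0,-0.02]],[[0,0,0],[0,0,-0.02]],[[0,0,0],[0,0,-0.02]],[[0,0,0],[0,0,-0.02]]]' 0
python3 -c "
from h import *
go([.501,.1404,.0412],-17)"
```

```text
t: 6.58
tool_pos: [0.4999, 0.1401, 0.0415]
tool_rot: [-2.556, -1.825, 0.002]
contact_force: [-3.8, 2.2, 7.2]
opening: 0.0128
grip_force: 45.9
t 6.58 pos [0.4999 0.1401 0.0415] yang -19.0 shift [0.07 0.09 0.03] turn [-0.001  0.    -0.034] F [-3.8  2.2  7.2] Tq [0.29 0.86 0.66] open 0.0128 grip 45.9 q [0.13 0.   2.   0.   1.14 0.46]
t: 7.08
tool_pos: [0.5005, 0.1397, 0.041]
tool_rot: [2.541, 1.848, -0.0]
contact_force: [-0.8, 1.0, -0.4]
opening: 0.0428
grip_force: 0.0
t 7.08 pos [0.5005 0.1397 0.041 ] yang -18.0 shift [ 0.08  0.03 -0.02] turn [ 0.     0.    -0.017] F [-0.8  1.  -0.4] Tq [-0.02 -0.03  0.01] open 0.0428 grip 0.0 q [ 0.13  0.    2.   -0.    1.14  0.44]
```

```bash
python3 -m handwheel '[[[0,0,-3],[0,0,0]],[[0,0,-8],[0,0,-0.15]],[[0,0,-12],[0,0,-0.33]],[[0,0,-13],[0,0,-0.51]],[[0,0,-13],[0,0,-0.69]]]'
python3 - <<'E'
from h import *
go([.427,-.259,.10],95.1)
for c in ('side','top'): ctrl.get_image(c); 
for c in ('side','top'): print([(np.round(d['position'],1),round(d['score'],2)) for d in ctrl.landmark_of(c,'wing_mid')[:2]], proj(c,np.array([.5005,.1402,.048])).round(1))
im=ctrl.get_image('side'); cv2.imwrite('pics/b.png',cv2.resize(im[110:190,150:270],(720,480),interpolation=cv2.INTER_CUBIC))
E
```

```text
t: 7.7
tool_pos: [0.5015, 0.14, 0.1732]
tool_rot: [1.757, 2.601, 0.004]
contact_force: [-0.1, -0.9, -0.0]
opening: 0.0425
grip_force: 0.0
t 7.7 pos [0.5015 0.14   0.1732] yang 21.9 shift [-34.22 -21.84   7.27] turn [ 0.002  0.003 -1.277] F [-0.1 -0.9 -0. ] Tq [0.01 0.02 0.03] open 0.0425 grip 0.0 q [ 0.13 -0.16  1.91 -0.    1.38 -0.25]
[(array([201.6, 155.8]), 0.38), (array([230.2, 245.4]), 0.28)] [199.6 153.2]
[(array([155.3, 184.4]), 0.65)] [156.2 186.4]
```

View pics/b.png

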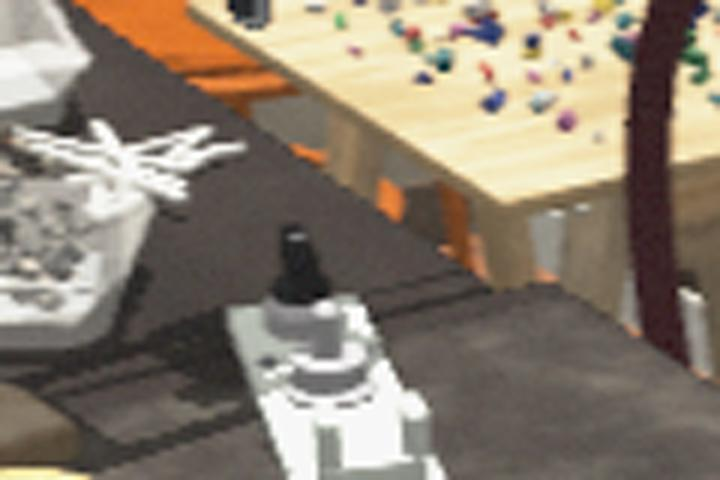

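The picture shows the wing, at (300,265), now edge-on along the plate and lower. Next I'll move to the lever.

```bash
python3 -m handwheel '[[[-5,-3.2,0],[0,0,-0.18]],[[-10,-6.4,0],[0,0,-0.36]],[[-15,-9.6,0],[0,0,-0.54]],[[-20,-12.8,0],[0,0,-0.72]],[[-25,-16,2],[0,0,-0.9]]]'
python3 -c "
from h import *
go([.427,-.259,.06],95.1)"
```

```text
t: 8.57
tool_pos: [0.4498, -0.1269, 0.1589]
tool_rot: [0.587, 3.083, -0.001]
contact_force: [0.5, -0.3, 0.7]
opening: 0.0426
grip_force: 0.0
t 8.57 pos [ 0.4498 -0.1269  0.1589] yang 68.5 shift [ -2.7  -13.12   9.9 ] turn [-0.001  0.003 -0.465] F [ 0.5 -0.3  0.7] Tq [-0.01 -0.    0.02] open 0.0426 grip 0.0 q [-0.43 -0.29  2.05  0.    1.38 -1.63]
```

```bash
python3 -m handwheel '[[[-0.5,-5,2],[0,0,-0.18]],[[-1,-9,5],[0,0,-0.36]],[[-1,-9,7],[0,0,-0.39]],[[-1,-9,7],[0,0,-0.39]],[[-1,-9,7],[0,0,-0.39]]]'
python3 - <<'E'
from h import *
go([.427,-.259,.05],95.1)
im={c:ctrl.get_image(c) for c in ('side','top')}
def crop(c,x,y,w,h): return cv2.resize(im[c][y:y+h,x:x+w],(400,300),interpolation=cv2.INTER_CUBIC)
cv2.imwrite('pics/c.png',np.hstack([crop('side',210,180,96,72),crop('top',250,162,100,75)]))
o=ctrl.get_obs(); R=Ro.from_rotvec(o['tool_rot']).as_matrix(); p=np.array(o['tool_pos'])
for s in(-1,1): print('tip pred',((proj('side',p+s*.03*R[:,1]-R[:,2]*.006)-[210,180])*4.1667).round(0))
print('bal pred',((proj('side',np.array([.427,-.259,.022]))-[210,180])*4.1667).round(0))
E
```

```text
t: 9.2
tool_pos: [0.4261, -0.2122, 0.0887]
tool_rot: [-0.016, 3.141, -0.001]
contact_force: [0.4, 0.4, 0.2]
opening: 0.0429
grip_force: 0.0
t 9.2 pos [ 0.4261 -0.2122  0.0887] yang 90.6 shift [-0.04 -4.68  3.87] turn [-0.001  0.001 -0.079] F [0.4 0.4 0.2] Tq [ 0.03 -0.02  0.04] open 0.0429 grip 0.0 q [-0.62 -0.18  2.08  0.    1.24 -2.2 ]
tip pred [150.  72.]
tip pred [93. 30.]
bal pred [168. 204.]
```

View pics/c.png

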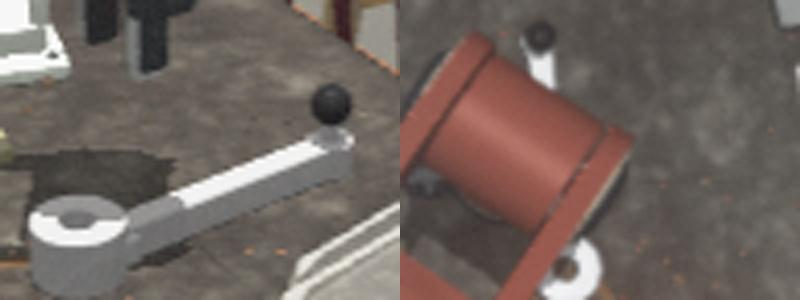

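The side crop shows the fingertips at (148,75) and (98,42), close to the prediction. The lever hasn't moved: boss (78,220), arm passing (168,204). I'll move over the arm and descend.

```bash
python3 -m handwheel '[[[0,-4.7,0],[0,0,-0.08]],[[0,-4.7,2.5],[0,0,-0.08]],[[0,-4.7,4],[0,0,-0.08]],[[0,-4.7,4],[0,0,-0.08]],[[0,-4.7,4],[0,0,-0.08]]]'
python3 - <<'E'
from h import *
go([.427,-.259,.005],95.1)
E
```

```text
t: 9.93
tool_pos: [0.4266, -0.2591, 0.0487]
tool_rot: [-0.143, 3.138, -0.001]
contact_force: [-0.0, -0.1, -1.0]
opening: 0.043
grip_force: 0.0
t 9.93 pos [ 0.4266 -0.2591  0.0487] yang 95.2 shift [-0.04  0.01  4.37] turn [-0.001  0.001  0.002] F [-0.  -0.1 -1. ] Tq [ 0.01 -0.01  0.05] open 0.043 grip 0.0 q [-0.7  -0.06  2.05 -0.    1.15 -2.36]
```

```bash
python3 -m handwheel '[[[0,0,2],[0,0,0]],[[0,0,3.6],[0,0,0]],[[0,0,4.4],[0,0,0]],[[0,0,4.4],[0,0,0]]]'
python3 -m handwheel '[[[0,0,0],[0,0,0]],[[0,0,0],[0,0,0]],[[0,0,0],[0,0,0]],[[0,0,0],[0,0,0]],[[0,0,0],[0,0,0]]]' 1 80
python3 - <<'E'
from h import *
go([.427,-.259,.005],95.1)
E
```

```text
t: 10.42
tool_pos: [0.4257, -0.2589, 0.0034]
tool_rot: [0.142, -3.137, -0.001]
contact_force: [0.2, -0.2, -0.3]
opening: 0.0429
grip_force: 0.0
t: 11.05
tool_pos: [0.4266, -0.2595, 0.005]
tool_rot: [-0.142, 3.137, -0.001]
contact_force: [-0.8, 1.9, 5.9]
opening: 0.0159
grip_force: 80.9
t 11.05 pos [ 0.4266 -0.2595  0.005 ] yang 95.2 shift [-0.04  0.05 -0.  ] turn [-0.001  0.001  0.002] F [-0.8  1.9  5.9] Tq [0.3  0.19 0.  ] open 0.0159 grip 80.9 q [-0.7   0.02  2.06  0.    1.06 -2.36]
```

```bash
python3 -m handwheel '[[[0,0,-2],[0,0,0]],[[0,0,-5],[0,0,0]],[[0,0,-9],[0,0,0]],[[0,0,-12],[0,0,0]],[[0,0,-13],[0,0,0]]]'
python3 - <<'E'
from h import *
go([.459,.011,.135],-17.8)
E
```

```text
t: 11.68
tool_pos: [0.4264, -0.2597, 0.1351]
tool_rot: [-0.142, 3.137, -0.003]
contact_force: [-0.1, -0.2, -5.6]
opening: 0.0158
grip_force: 79.8
t 11.68 pos [ 0.4264 -0.2597  0.1351] yang 95.2 shift [-5.69 26.66 -0.04] turn [-0.003  0.    -1.169] F [-0.1 -0.2 -5.6] Tq [ 0.01  0.02 -0.01] open 0.0158 grip 79.8 q [-0.7  -0.18  2.   -0.    1.32 -2.36]
```

```bash
python3 -m handwheel '[[[-0.6,2.7,0],[0,0,0.15]],[[-1.2,5.4,0],[0,0,0.33]],[[-1.8,8,0],[0,0,0.51]],[[-2.4,10.7,0],[0,0,0.69]],[[-2.9,13.3,0],[0,0,0.87]]]'
python3 - <<'E'
from h import *
go([.459,.011,.125],-17.8)
E
```

```text
t: 12.3
tool_pos: [0.4416, -0.1227, 0.1315]
tool_rot: [-1.201, -2.899, -0.0]
contact_force: [-0.0, -0.8, -4.4]
opening: 0.0159
grip_force: 79.8
t 12.3 pos [ 0.4416 -0.1227  0.1315] yang 45.0 shift [ 8.22 10.69  0.67] turn [-0.003 -0.002  1.096] F [-0.  -0.8 -4.4] Tq [-0.    0.   -0.01] open 0.0159 grip 79.8 q [-0.43 -0.28  2.09 -0.    1.34 -1.22]
```

```bash
python3 -m handwheel '[[[1.6,2.1,0],[0,0,0.18]],[[3.2,4.2,0],[0,0,0.36]],[[4.8,6.3,0],[0,0,0.54]],[[6.4,8.4,0],[0,0,0.72]],[[8,10.4,0],[0,0,0.88]]]'
python3 -m handwheel '[[[0,0,0],[0,0,0.17]],[[0,0,0],[0,0,0.2]],[[0,0,0],[0,0,0.2]],[[0,0,0],[0,0,0.2]]]'
python3 - <<'E'
from h import *
go([.459,.011,.11],-17.8)
im={c:ctrl.get_image(c) for c in ('side','top')}
for n in ['lever_bore','lever_end','lever_balance','spigot_top','rest_notch']:
    print(n,[[(np.round(d['position'],1),round(d['score'],2)) for d in ctrl.landmark_of(c,n)[:2]] for c in im])
def crop(c,x,y,w,h): return cv2.resize(im[c][y:y+h,x:x+w],(400,600),interpolation=cv2.INTER_CUBIC)
cv2.imwrite('pics/d.png',np.hstack([crop('side',180,115,60,90),crop('top',150,150,100,150)[:]]))
E
```

```text
t: 12.92
tool_pos: [0.4577, 0.0071, 0.1315]
tool_rot: [-2.321, -2.113, 0.004]
contact_force: [0.6, -0.5, -5.7]
opening: 0.0162
grip_force: 79.8
t: 13.42
tool_pos: [0.4588, 0.0058, 0.1335]
tool_rot: [-2.517, -1.88, 0.001]
contact_force: [0.7, 1.0, -4.8]
opening: 0.016
grip_force: 79.8
t 13.42 pos [0.4588 0.0058 0.1335] yang -16.5 shift [ 0.51 -0.13  2.35] turn [-0.001  0.     0.023] F [ 0.7  1.  -4.8] Tq [ 0.01 -0.01  0.02] open 0.016 grip 79.8 q [-0.15 -0.28  2.09 -0.    1.34  0.14]
lever_bore [[(array([201.5, 139. ]), 0.79), (array([203.7, 135.4]), 0.63)], []]
lever_end [[], [(array([213.2, 201.1]), 0.61)]]
lever_balance [[(array([206.6, 139.2]), 0.88), (array([199.2, 155. ]), 0.49)], [(array([196.5, 196. ]), 0.77)]]
spigot_top [[(array([206.8, 160.4]), 0.62), (array([203.2, 134.1]), 0.23)], [(array([177.8, 193.4]), 0.95)]]
rest_notch [[(array([215.2, 182.7]), 0.76)], [(array([212.3, 203.7]), 0.92)]]
```

View pics/d.png

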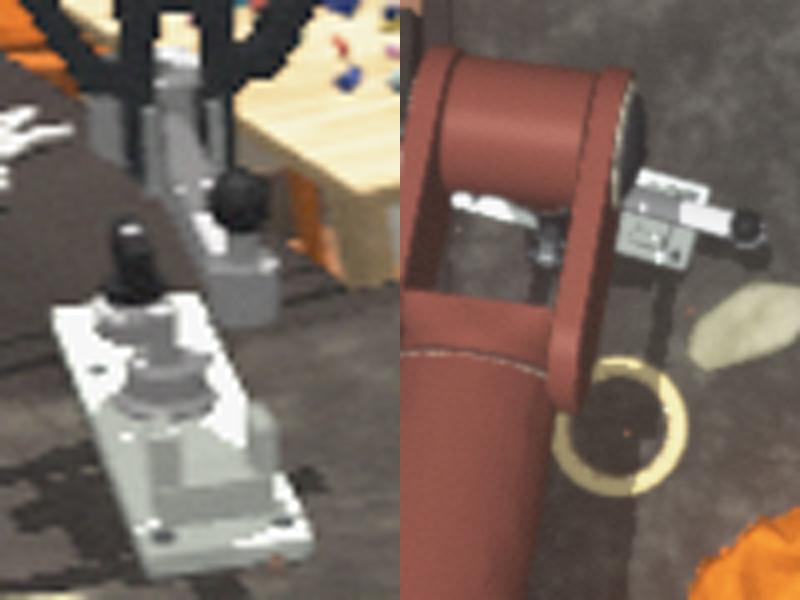

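The side crop shows the lever held level with its ball at (240,200), the arm running back along the plate, and the wing down and aligned at (130,265). In the top crop the ball is at (747,225). I'll refine the fixture and lever poses from these.

```bash
python3 - <<'E'
from h import *
np.set_printoptions(precision=4,suppress=True)
o=ctrl.get_obs(); p=np.array(o['tool_pos']); R=Ro.from_rotvec(o['tool_rot']).as_matrix()
s=np.array([180+240/6.667,115+200/6.667]); t=np.array([150+347/4,150+225/4])
X,e=tri(s,t); print('ball',X,e)
ax=R[:,0]; print('tool x',ax,'ball rel: along/across',(X-p)@ax,(X-p)@R[:,1], 'z rel',X[2]-p[2])
q=lambda a,b:np.array([180+a/6.667,115+b/6.667])
z=.012
# fixture from all points with wing axis as a strong prior
pts=[('top',T((62,355)),(.033,.119,z)),('top',T((366,439)),(.033,-.125,z)),('top',T((342,521)),(-.033,-.125,z)),('top',T((37,436)),(-.033,.119,z)),('top',T((178,430)),(0,.01,.055)),
('side',q(55,310),(-.033,.119,z)),('side',q(205,297),(.033,.119,z)),('side',q(310,537),(.033,-.125,z)),('side',q(150,558),(-.033,-.125,z)),('side',q(155,330),(0,.01,.055))]
for w in (0,1500):
    f=lambda v:np.concatenate([proj(c,W(v,l))-a for c,a,l in pts]+[w*(W(v,(0,.085,0))[:2]-[.5005,.1402])])
    r=least_squares(f,[.475,.06,-.3],loss='soft_l1'); print(w,r.x,r.fun.round(1),'spigot',W(r.x,(0,.01,.055)),'wing',W(r.x,(0,.085,.05)))
E
```

```text
ball [ 0.4256 -0.1069  0.1741] 0.9886535064885259
tool x [0.2845 0.9587 0.    ] ball rel: along/across -0.11781332243710955 5.594188910447721e-06 z rel 0.040052586815707086
0 [ 0.4742  0.0569 -0.2938] [ 0.4 -0.5  0.4 -0.2  0.4 -0.   0.4 -0.3 -0.1 -1.1 -1.1  0.1 -1.9 -0.3
 -0.1  0.  -1.3  0.1  0.6 -3.1 -0.  -0. ] spigot [0.4771 0.0665 0.055 ] wing [0.4988 0.1383 0.05  ]
1500 [ 0.4754  0.0585 -0.2974] [ 0.  -1.  -0.1 -0.4 -0.2 -0.3 -0.1 -0.8 -0.6 -1.5 -0.9 -0.2 -1.6 -0.6
 -0.2 -0.3 -1.3 -0.3  0.7 -3.3 -0.3 -0.7] spigot [0.4783 0.068  0.055 ] wing [0.5003 0.1397 0.05  ]
```

```bash
python3 - <<'E'
from h import *
go([.4607,.0109,.092],-17.1)
E
python3 -m handwheel '[[[0.5,0,0.8],[0,0,0.01]],[[0.5,0,2],[0,0,0.01]],[[0.5,0,3.2],[0,0,0.01]],[[0.5,0,4.0],[0,0,0.01]],[[0.5,0,4.0],[0,0,0.01]]]'
python3 -m handwheel '[[[0,0,0],[0,0,0]],[[0,0,0],[0,0,0]]]'
python3 - <<'E'
from h import *
go([.4607,.0109,.092],-17.1)
E
```

```text
t 14.02 pos [0.4591 0.0061 0.134 ] yang -16.5 shift [0.51 0.02 4.2 ] turn [ 0.   -0.    0.01] F [ 0.3  0.1 -4.8] Tq [ 0.06 -0.01  0.04] open 0.0158 grip 79.8 q [-0.15 -0.28  2.08  0.    1.34  0.14]
t: 14.65
tool_pos: [0.4597, 0.0109, 0.0928]
tool_rot: [-2.526, -1.865, 0.003]
contact_force: [0.5, -0.2, -4.6]
opening: 0.0161
grip_force: 79.7
t: 14.9
tool_pos: [0.461, 0.0107, 0.0946]
tool_rot: [2.526, 1.866, 0.001]
contact_force: [-0.4, -0.1, -4.6]
opening: 0.0163
grip_force: 79.7
t 14.9 pos [0.461  0.0107 0.0946] yang -17.1 shift [ 0.01 -0.04  0.26] turn [ 0.001 -0.    -0.   ] F [-0.4 -0.1 -4.6] Tq [0.01 0.02 0.01] open 0.0163 grip 79.7 q [-0.14 -0.23  2.11 -0.    1.26  0.16]
```

```bash
python3 - <<'E'
from h import *
np.set_printoptions(precision=4,suppress=True)
im={c:ctrl.get_image(c) for c in ('side','top')}
o=ctrl.get_obs(); p=np.array(o['tool_pos']); R=Ro.from_rotvec(o['tool_rot']).as_matrix()
und=p[2]-.0045; bore=p+.06*R[:,0]; f=lambda c,X:proj(c,np.array(X)).round(1)
fx=(.4754,.0585,-.298)
out=[]
for c,(x,y,w,h) in {'side':(180,115,60,90),'top':(150,150,100,75)}.items():
    k=400/w; I=cv2.resize(im[c][y:y+h,x:x+w],None,fx=k,fy=k,interpolation=cv2.INTER_CUBIC)
    def dot(X,col): a=((proj(c,np.array(X))-[x,y]+.5)*k).astype(int); cv2.circle(I,tuple(int(v) for v in a),3,col,-1)
    for a in np.linspace(0,6.28,13): dot(bore[:2].tolist()+[und],(0,0,255)) ; dot([bore[0]+.026*np.cos(a),bore[1]+.026*np.sin(a),und],(0,0,255))
    b=p-.115*R[:,0]; dot([b[0],b[1],und+.045],(0,255,0))
    dot(W(fx,(0,.01,.055)),(255,0,0))
    for l in((.033,.119),(.033,-.125),(-.033,-.125),(-.033,.119)): dot(W(fx,(*l,.012)),(255,255,0))
    out.append(I)
out[1]=cv2.copyMakeBorder(out[1],0,300,0,0,cv2.BORDER_CONSTANT)
cv2.imwrite('pics/e.png',np.hstack(out))
E
```

```text
(no output)
```

View pics/e.png

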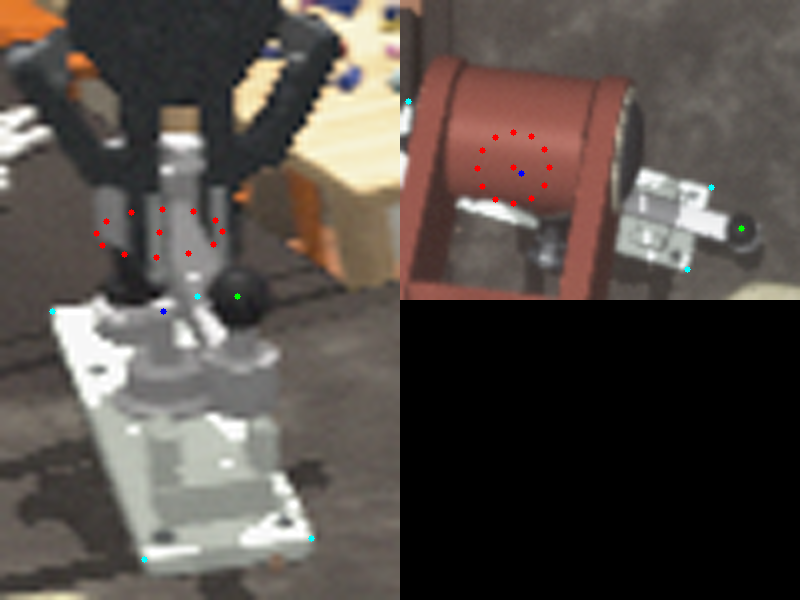

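The overlay confirms the pose. The predicted ball (238,296) matches the one seen at (240,295), and the spigot and plate corners match in both views. The lever's underside is about 3.5 cm above the spigot, level and balanced with near-zero wrist torque.

```bash
python3 -c "
from h import *
go([.4607,.0109,.0946],-17.1)
print(ctrl.finish_job())"
```

```text
t 15.0 pos [0.4609 0.0107 0.0945] yang -17.1 shift [ 0.01 -0.02 -0.01] turn [ 0.001 -0.    -0.   ] F [-0.   0.1 -4.5] Tq [ 0.03 -0.02  0.01] open 0.0163 grip 79.7 q [-0.14 -0.23  2.11 -0.    1.26  0.16]
the job is handed in; nothing more can be done
None
```

I handed the job in at 15 s: the wing screw is fully down, turned to its stop and released, and the arm is holding the lever level about 3.5 cm above the spigot and over the forked rest. The judge's result was not shown.

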